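Stock the bench rack in order

TASK

Stock the jeweller's bench rack with the two rectangular tins, one of which stands in the plywood caddy and the other on the bench, in order: first the thick tin into pocket one, the end pocket beside the open white bowl, then the thin tin into pocket two, the middle one. Lower each tin all the way to the pocket's floor before letting go, and leave both standing upright there. Do not shift the bowl or the jar, and do not tip a tin over.

Things in the scene. Friction and masses are not known exactly. Their poses are not given: they have to be found in the camera images.
- thick_tin: Thick rectangular closed tin, bare metal with a paper band, 60 mm (own x) by 52 mm (own y) by 100 mm tall, vertical sides, flat top, 0.3 to 0.5 kg. Origin: centre of its underside; z up. At the start one of the two tins (either) stands in the caddy's +y cell, the other free on the bench beside the caddy.
- thin_tin: Thin rectangular closed tin, like the other but 60 mm (own x) by 36 mm (own y) by 100 mm tall, 0.2 to 0.35 kg. Origin: centre of its underside; z up. At the start one of the two tins (either) stands in the caddy's +y cell, the other free on the bench beside the caddy.
- caddy: Fixed bottomless plywood caddy, 72 (own x) by 142 mm (own y); origin: its centre at bench level. Two cells, centred at own y = +32 (a tin) and -32 mm (a round can, not needed), each 58 mm wide between upright boards 44 mm long in x, 114 mm high (14 mm above the tin). A tin here can be gripped only by its faces 60 mm apart, at the cells' open x ends (lips 18 mm high there).
- rack: Fixed wooden rack, 85 (own x) by 272 (own y) by 116 mm high; origin: centre of underside. Three open-topped pockets along own y, 88 mm apart, floors 10 mm above the bench. Each is 67 mm long in x between slatted rails 116 mm high (6 mm above a tin inside), 58 mm wide in y between ribs 24 mm high. Tins go in with own x along the rack's x, either way round, held across own y: no finger room in x.
- pocket_left (a point): Centre of the floor of the end pocket at the rack's +y end; axes as the rack's. It is pocket one if the bowl stands beside it.
- pocket_middle (a point): Centre of the floor of the middle pocket (always pocket two); axes as the rack's.
- pocket_right (a point): Centre of the floor of the end pocket at the rack's -y end; axes as the rack's. It is pocket one if the bowl stands beside it.
- bowl: Open white ceramic bowl, loose, 88 mm across and 45 mm high, standing on the bench beyond one end of the rack, about 115 mm from the centre of that end's pocket. It marks pocket one. Origin: centre of its underside.
- jar: Closed glass jar with a steel lid, loose, 68 mm across and 58 mm high, standing beyond the rack's other end. Origin: centre of its underside.
- pad: Fixed flat cork pad on the bench, 130 by 130 mm, 4 mm thick, always clear; origin: centre of its underside. A place to set the caddy's tin down and take it again the other way: the caddy lets it be held only across own x, the rack only across own y.
Things that resemble listed ones, but are neither listed nor needed, are in the scene too. What is shaped like the thick_tin but yellow is not meant.

How it is judged:
By the outcome, as a careful person would: the job done as asked, in the order asked, and still so for the second after the job is handed in, with the robot touching nothing.
It also fails if it takes over 72 s, if anything falls off the work surface, if the arm or the gripper's body presses on something with over 40 N, if the wrist force passes 120 N, or if a joint passes its speed limit or range.

ROBOT

A 7-joint arm with a two-finger parallel gripper is mounted at the origin on the work surface. World frame = base frame: x ahead of the robot, y to its left, z up, the work surface at z = 0. Lengths are in mm, angles in rad, forces in N, time in s.
With the tool pointing down it reaches from about 400 to 900 mm from the base axis. Payload 5.6 kg.
Tool frame: the origin (TCP) lies midway between the tips of the shut fingers; the grasp point (between the pads) lies 19 mm behind it; z points along the fingers, y is the line along which they close (so a half turn about z gives the same grasp; the last joint's range is limited). The gripper opens to 92 mm and grips with 3 to 60 N. Pads are 20 mm wide; open, the fingers measure 128 mm over their backs; the gripper's body (75 mm by 189 mm) begins 69 mm behind the grasp point.
Start: joints at [-1.33, 0.468, -0.012, 1.603, 0.006, 1.071, -0.056], TCP at [182.045, 623.994, 214.592] pointing down, gripper open.
Joint ranges: [-2.53, 2.53], [-0.31, 2.02], [-1.57, 1.55], [0.28, 2.44], [-1.29, 4.43], [0.15, 1.84], [-2.92, 2.92]. Speed limits (rad/s): [2.57, 2.57, 3.14, 3.14, 3.14, 3.14, 3.14].

INTERFACE

Orientations are given as a unit quaternion [x, y, z, w].
In Python, from rig import manip gives the robot as it stands.
- The arm moves only by the tool apply_moves, never from a script. Its arguments are lists of equal length, an entry for each row: "fingers": the finger opening in cm, from 0 to 9.19; "xyz": the shift along the tool's x, y, z in cm, a list of three; "roll": the turn about the tool's z in rad. A call has 1 to 20 rows; each row is the pose to reach, as a shift and turn from the pose commanded when the call began, along the tool's axes at that moment; what a row does not reach only later rows make up. A row lasts 1/12 s, in which the tool goes at most 41.7 mm and 7.16 degrees, less where a joint would pass 70% of its speed; a pose out of reach is approached as far as the arm can. A call with a gripper value outside its range is refused whole. The fingers move at their own pace and stop on an object; "grip_force" is the grip in N (left out, the last holds). Time passes only in rows, so rows that repeat a pose let the fingers close. It gives the time, the measured TCP pose, the force, the opening and the grip force at its end, in the units of the state.
- manip.sense(): the state, without advancing time (a new reading comes with each control period).
- manip.camera(name): name is "scene" or "top"; returns a dict with "pixels" (384x512x3 uint8, red, green, blue), "fx", "fy", "cx", "cy" (pixels), "R" (3x3) and "t" (3): a world point X has camera coordinates R X + t. Camera axes: x right, y down, z forward; pixel columns grow to the right and rows downward; lengths in mm; the calibration is good to about 2 mm. A picture is of the moment at which its call begins. There is no depth.
- manip.close_job(): hands the job in; it is judged then, once.
The state is a dict: "clock": time; "qpos": joint angles; "joint_vel": joint speeds; "joint_efforts": joint torques, N m; "tool_pos": TCP position; "orientation": TCP orientation; "force": force on the tool from outside, world axes, zero at the start; "wrist_torque": the same for the moment, N m; "opening": finger opening in mm; "grip_force": force on a finger pad.
Only numpy, scipy, OpenCV 4.12 (cv2) and the standard library are available. Lean on these libraries where they do the work, as an engineer would, in place of code of your own. Each camera call takes 0.05 s, during which the arm holds its last target. There are 200 camera calls.

## Working session

There is one attempt and no reset: what is moved stays moved. The work goes in short steps, Python scripts to look and compute and a tool call to move; the robot and the scene stay as the last step left them, time stands still between calls to the robot, and variables do not carry over. Pictures are saved under pics/ and viewed, at most 10 in all, crops included, and the job is handed in when it is done.

Besides the shell and the picture viewer there is one more tool, called after "Call:" as name(argument=value, ...) on one line, values as JSON. apply_moves: Moves the arm, as the interface text tells. Its arguments: {"type":"object","properties":{"fingers":{"type":"array"},"xyz":{"type":"array"},"roll":{"type":"array"},"grip_force":{"type":"number"}},"required":["fingers","xyz","roll"]}

```bash
mkdir -p pics
python3 - <<'E'
from rig import manip
import cv2,numpy as np,pickle
s=manip.sense();print(s['clock'],s['tool_pos'],s['orientation'],s['opening'])
for n in("scene","top"):
    c=manip.camera(n);cv2.imwrite(f"pics/{n}0.png",c["pixels"][:,:,::-1]);pickle.dump(c,open(f"{n}0.pkl","wb"));print(n,c['fx'],c['cx'],c['cy'],np.round(c['R'],3).tolist(),c['t'])
a=cv2.imread("pics/scene0.png");b=cv2.imread("pics/top0.png")
E
```

```text
0.0 [181.91975845 623.41721251 213.62684859] [ 1.41466334e-01  9.89942665e-01 -8.90366882e-04 -5.39288262e-05] 92.03648182974177
scene 437.0737169254342 252.13820719410225 187.9688626976968 [[0.55, 0.835, -0.02], [0.432, -0.305, -0.849], [-0.715, 0.458, -0.528]] [-261.80051829 -175.17019381 1696.27024087]
top 444.69605291593507 258.2964612321503 192.9529990864872 [[0.073, -0.997, -0.003], [-0.974, -0.07, -0.216], [0.215, 0.018, -0.976]] [ -47.67500811  496.97303362 1156.19900956]
```

View pics/scene0.png

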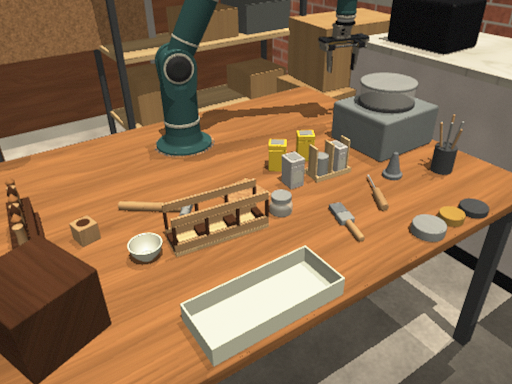

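View pics/top0.png

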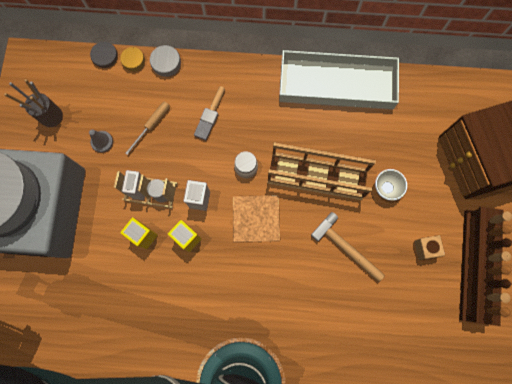

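The scene view shows the bowl at (145,248) and the rack around (217,215). The free tin is at (292,170) and the caddy around (328,160). In the top view the bowl is at (391,185), the jar at (246,165), the pad at (256,218), the free tin at (196,193), the caddy tin at (131,183) and the can at (157,188). I'll enlarge the top view next.

Run:
```python
import cv2,numpy as np
b=cv2.imread("pics/top0.png")
u=cv2.resize(b[160:255,105:220],None,fx=6.5,fy=6.2,interpolation=cv2.INTER_CUBIC);cv2.imwrite("pics/c1.png",u)
u=cv2.resize(b[135:255,225:415],None,fx=4.2,fy=4.2,interpolation=cv2.INTER_CUBIC);cv2.imwrite("pics/c2.png",u)
```

```text
(no output)
```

View pics/c1.png

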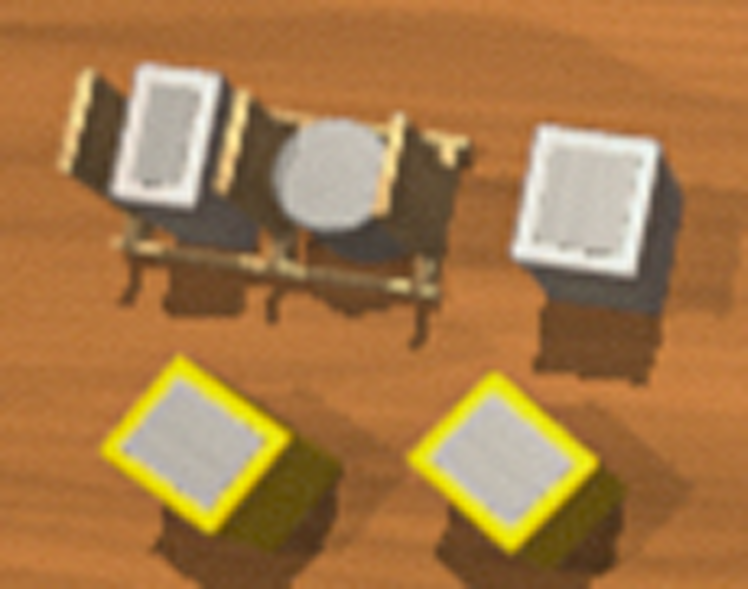

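View pics/c2.png

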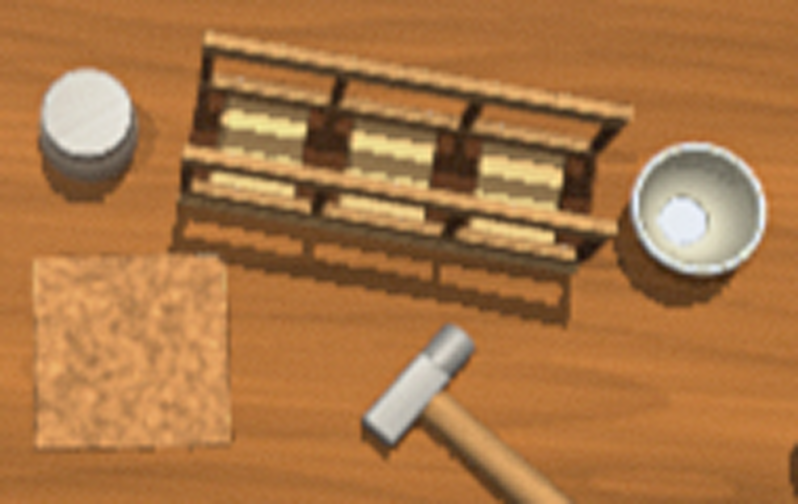

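The free tin is the thick one and the caddy tin (left cell) is the thin one. The bowl stands at the rack's right end in the image (-y). The rack's top rail ends in c2 are at about (208,38), (630,112), (184,152) and (612,232).

```bash
cat > h.py <<'E'
import numpy as np,cv2
def ray(c,uv,z):
    uv=np.atleast_2d(np.asarray(uv,float));R=np.array(c['R']);C=-R.T@np.array(c['t'])
    d=np.c_[(uv[:,0]-c['cx'])/c['fx'],(uv[:,1]-c['cy'])/c['fy'],np.ones(len(uv))]@R
    return (C+d*((z-C[2])/d[:,2])[:,None])[:,:2]
def proj(c,X):
    p=np.array(c['R'])@np.array(X,float)+np.array(c['t']);return [c['fx']*p[0]/p[2]+c['cx'],c['fy']*p[1]/p[2]+c['cy']]
def tin(c,box,z,vmin=150,smax=60,k=4):
    x0,y0,x1,y1=box;im=cv2.cvtColor(c['pixels'],cv2.COLOR_RGB2HSV)[y0:y1,x0:x1]
    im=cv2.resize(im,None,fx=k,fy=k,interpolation=cv2.INTER_LINEAR)
    m=((im[...,1]<smax)&(im[...,2]>vmin)).astype(np.uint8)
    n,l,st,ce=cv2.connectedComponentsWithStats(m);out=[]
    for i in range(1,n):
        if st[i,4]<60*k*k: continue
        co=max(cv2.findContours((l==i).astype(np.uint8),0,1)[0],key=cv2.contourArea)
        q=(co[:,0]+0.5)/k-0.5+[x0,y0];w=ray(c,q,z).astype(np.float32)
        (cx,cy),s,_=cv2.minAreaRect(w);b=cv2.boxPoints(cv2.minAreaRect(w))
        e=[b[1]-b[0],b[2]-b[1]];e=max(e,key=np.linalg.norm);a=np.degrees(np.arctan2(e[1],e[0]))
        out.append((np.round([cx,cy],1),np.round(s,1),'long dir',round(float((a+90)%180-90),1)))
    return out
E
python3 - <<'E'
from h import *
import pickle
t=pickle.load(open('top0.pkl','rb'));s=pickle.load(open('scene0.pkl','rb'))
print('thick',tin(t,(180,170,215,215),100));print('thin',tin(t,(117,165,145,202),100));
print('bowl',tin(t,(370,165,412,206),45))
px=np.array([(208,38),(630,112),(184,152),(612,232)])/4.2-.4+[225,135]
w=ray(t,px,116);print('rack',w.round(1).tolist(),w.mean(0));
d=w[0]+w[2]-w[1]-w[3];print('len',np.linalg.norm(w[0]-w[1]),np.linalg.norm(w[2]-w[3]),np.linalg.norm(w[0]-w[2]),np.linalg.norm(w[1]-w[3]),np.degrees(np.arctan2(d[1],d[0])))
print([np.degrees(np.arctan2(*(w[i]-w[j])[::-1])) for i,j in((0,1),(2,3),(0,2),(1,3))])
p=np.array([(33,257),(228,255),(230,447),(37,449)])/4.2-.4+[225,135];w=ray(t,p,4);print('pad',w.round(1).tolist(),w.mean(0))
cb=np.array([(66,120),(88,70),(58,170),(398,112),(382,212)])/[6.5,6.2]-.4+[105,160];print('caddy boards',ray(t,cb,114).round(1).tolist())
sc=cv2.imread('pics/scene0.png')
cv2.imwrite('pics/c3.png',cv2.resize(sc[125:255,155:360],None,fx=3.9,fy=3.9,interpolation=cv2.INTER_CUBIC))
E
```

```text
thick [(array([480.1, 153.7]), array([51.6, 59.4]), 'long dir', -4.5)]
thin [(array([496. , 326.6]), array([35.6, 59.4]), 'long dir', -3.2)]
bowl [(array([ 552.5, -373.2]), array([86.4, 86.9]), 'long dir', -85.9)]
rack [[621.7, -44.8], [592.2, -310.4], [546.4, -34.8], [514.5, -300.6]] [ 568.71322288 -172.66211441]
len 267.1972411955384 267.73793962525275 75.89842356076947 78.26251195571461 83.40918031393687
[np.float64(83.66347658153848), np.float64(83.15539760258687), np.float64(-7.598635191358907), np.float64(-7.172303736537033)]
pad [[496.7, 61.8], [507.5, -69.4], [378.3, -78.8], [367.8, 48.1]] [437.58113388  -9.56974436]
caddy boards [[496.3, 362.9], [518.5, 357.1], [474.6, 363.0], [509.3, 230.5], [466.1, 231.8]]
```

View pics/c3.png

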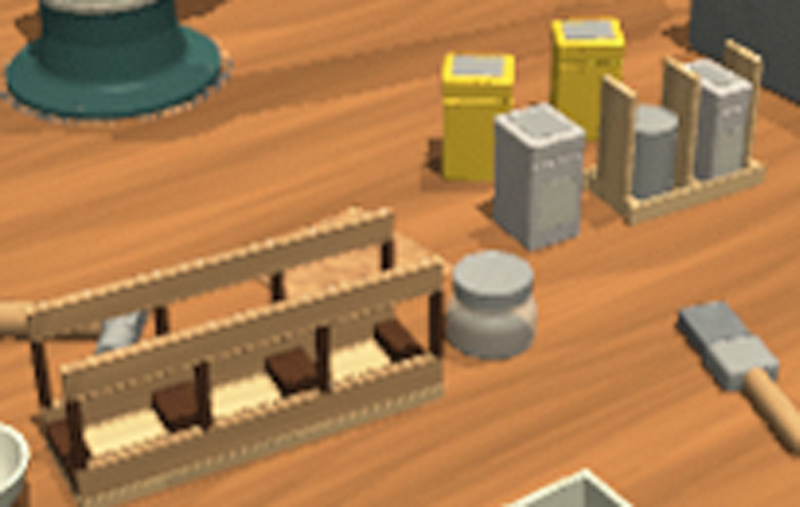

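The enlarged scene view shows the rack's rails clear and its pockets empty. The thick tin stands free at (540,175) and the thin one in the caddy at (722,120). I'll cross-check the positions with the scene camera and work out the first move.

```bash
cat >> h.py <<'E'
def go(s,x,y,z,closing_deg):
    from scipy.spatial.transform import Rotation as Ro
    M=Ro.from_quat(s['orientation']).as_matrix();d=M.T@(np.array([x,y,z])-s['tool_pos'])/10
    cur=np.degrees(np.arctan2(M[1,1],M[0,1]));a=(closing_deg-cur+90)%180-90
    print('shift cm',d.round(2),'roll',round(-np.radians(a),3),'closing now',round(cur,1),'tilt',M[2].round(3),'pos',np.round(s['tool_pos'],1),'q7',round(s['qpos'][6],2),'t',s['clock'],'F',np.round(s['force'],1),'open',s['opening'],s['grip_force'])
E
python3 - <<'E'
from h import *
import pickle
from rig import manip
s=pickle.load(open('scene0.pkl','rb'))
px=np.array([(392,212),(30,310),(443,262),(65,372)])/3.9-.4+[155,125]
w=ray(s,px,116);print('rack scene',w.round(1).tolist(),w.mean(0))
print('tins top corners',ray(s,np.array([(495,116),(541,103),(585,132),(537,143)])/3.9-.4+[155,125],100).mean(0),ray(s,np.array([(692,66),(714,59),(751,81),(728,88)])/3.9-.4+[155,125],100).mean(0))
go(manip.sense(),480.1,153.7,150,85.5);go(manip.sense(),480.1,153.7,44,85.5)
E
```

```text
rack scene [[550.0, -35.7], [517.3, -301.5], [625.9, -44.3], [594.9, -311.6]] [ 572.01181741 -173.2811815 ]
tins top corners [479.5785119  153.26500721] [497.18050705 333.39897976]
shift cm [-41.78 -36.74   6.44] roll -0.205 closing now 73.7 tilt [-0.    -0.002 -1.   ] pos [181.9 623.5 213.7] q7 -0.06 t 0.1 F [ 0.6 -0.1 -0. ] open 92.41064972030023 0.0
shift cm [-41.78 -36.72  17.04] roll -0.205 closing now 73.7 tilt [-0.    -0.002 -1.   ] pos [181.9 623.5 213.7] q7 -0.06 t 0.1 F [ 0.6 -0.1 -0. ] open 92.41064972030023 0.0
```

Call:
apply_moves(fingers=[8,8,8,8,8,8,8,8,8,8,8,8,8,8,8,8,8,8,8,8], xyz=[[-2,-3,-1],[-4,-6,-2],[-6,-9,-2],[-8,-12,-2],[-10,-14,-2],[-13,-16.5,-2],[-16,-18.5,-2],[-19,-20.5,-2],[-22,-22.5,-2],[-25,-25,-2],[-28,-27,-2],[-31,-29,-1],[-34,-31,0],[-37,-33,2],[-39.5,-35,3],[-41.8,-36.7,4],[-41.8,-36.7,6],[-41.8,-36.7,6.4],[-41.8,-36.7,6.4],[-41.8,-36.7,6.4]], roll=[0,0,0,0,0,-0.05,-0.1,-0.15,-0.2,-0.205,-0.205,-0.205,-0.205,-0.205,-0.205,-0.205,-0.205,-0.205,-0.205,-0.205], grip_force=20)

```text
clock: 1.77
tool_pos: [480.0, 155.5, 150.7]
orientation: [0.039, 0.999, 0.0, -0.0]
force: [0.7, 0.6, 0.7]
opening: 79.9
grip_force: 0.0
```

Run:
```python
from h import *
from rig import manip
go(manip.sense(),479.9,153.5,44,85.5)
```

```text
shift cm [-0.02 -0.2  10.67] roll 0.001 closing now 85.6 tilt [ 0.001  0.    -1.   ] pos [480.  155.5 150.7] q7 1.22 t 1.7667 F [0.7 0.6 0.7] open 79.93762953599969 0.0
```

Call:
apply_moves(fingers=[8,8,8,8,8,8,5,5,5,5,5,5,5,5,5], xyz=[[0,-0.1,2],[0,-0.1,5],[0,-0.1,8],[0,-0.1,10],[0,-0.1,10.6],[0,-0.1,10.6],[0,-0.1,10.6],[0,-0.1,10.6],[0,-0.1,10.6],[0,-0.1,10.6],[0,-0.1,10.6],[0,-0.1,10.6],[0,-0.1,10.6],[0,-0.1,10.6],[0,-0.1,10.6]], roll=[0,0,0,0,0,0,0,0,0,0,0,0,0,0,0], grip_force=30)

```text
clock: 3.02
tool_pos: [481.4, 154.4, 45.7]
orientation: [0.039, 0.999, 0.001, 0.001]
force: [0.5, 1.4, 7.5]
opening: 51.9
grip_force: 30.0
```

Run:
```python
from h import *
from rig import manip
go(manip.sense(),480,153.5,200,85.5)
```

```text
shift cm [  0.1   -0.07 -15.43] roll -0.0 closing now 85.5 tilt [-0.002  0.002 -1.   ] pos [481.4 154.4  45.7] q7 1.28 t 3.0167 F [0.5 1.4 7.5] open 51.944056923496106 30.00070810317993
```

Call:
apply_moves(fingers=[5,5,5,5,5,5,5,5], xyz=[[0,0,-2],[0,0,-5],[0,0,-9],[0,0,-12],[0,0,-14],[0,0,-15],[0,0,-15],[0,0,-15]], roll=[0,0,0,0,0,0,0,0])

```text
clock: 3.68
tool_pos: [479.7, 153.4, 193.8]
orientation: [0.039, 0.999, -0.0, -0.001]
force: [-0.5, 0.0, -4.6]
opening: 52.2
grip_force: 30.0
```

Run:
```python
from h import *
from rig import manip
go(manip.sense(),560.3,-260.4,190,83.4)
```

```text
shift cm [-11.29 -40.62   0.38] roll 0.036 closing now 85.5 tilt [ 0.001 -0.    -1.   ] pos [479.7 153.4 193.8] q7 1.2 t 3.6833 F [-0.5  0.  -4.6] open 52.190482626966826 29.998319149017334
```

Call:
apply_moves(fingers=[5,5,5,5,5,5,5,5,5,5,5,5,5,5,5,5,5,5,5], xyz=[[-0.5,-2,0],[-1.4,-5,0],[-2.3,-8,0],[-3.1,-11,0],[-3.9,-14,0],[-4.7,-17,0],[-5.5,-20,0],[-6.4,-23,0],[-7.2,-26,0],[-8,-29,0],[-8.9,-32,0],[-9.7,-35,0],[-10.4,-37.5,0],[-11,-39.5,0],[-11.3,-40.4,0],[-11.3,-40.6,0],[-11.3,-40.6,0],[-11.3,-40.6,0],[-11.3,-40.6,0]], roll=[0,0,0.01,0.01,0.02,0.02,0.03,0.03,0.036,0.036,0.036,0.036,0.036,0.036,0.036,0.036,0.036,0.036,0.036])

```text
clock: 5.27
tool_pos: [561.2, -257.9, 194.1]
orientation: [0.056, 0.998, 0.001, -0.0]
force: [-0.2, 0.0, -2.8]
opening: 51.8
grip_force: 30.0
```

Run:
```python
from h import *
from rig import manip
import pickle
go(manip.sense(),560.3,-260.4,190,83.4)
for n,b in(("scene",(110,110,300,280)),("top",(240,90,430,220))):
    c=manip.camera(n);pickle.dump(c,open(f"{n}1.pkl","wb"));im=c["pixels"][b[1]:b[3],b[0]:b[2],::-1]
    cv2.imwrite(f"pics/{n}1.png",cv2.resize(im,None,fx=3.5,fy=3.5,interpolation=cv2.INTER_CUBIC))
a=cv2.imread('pics/scene1.png');b=cv2.imread('pics/top1.png');print(a.shape,b.shape)
```

```text
shift cm [ 0.06 -0.26  0.41] roll 0.003 closing now 83.6 tilt [ 0.001  0.001 -1.   ] pos [ 561.2 -257.9  194.1] q7 2.03 t 5.2667 F [-0.2  0.  -2.8] open 51.780986835452 29.99834954738617
(595, 665, 3) (455, 665, 3)
```

View pics/scene1.png

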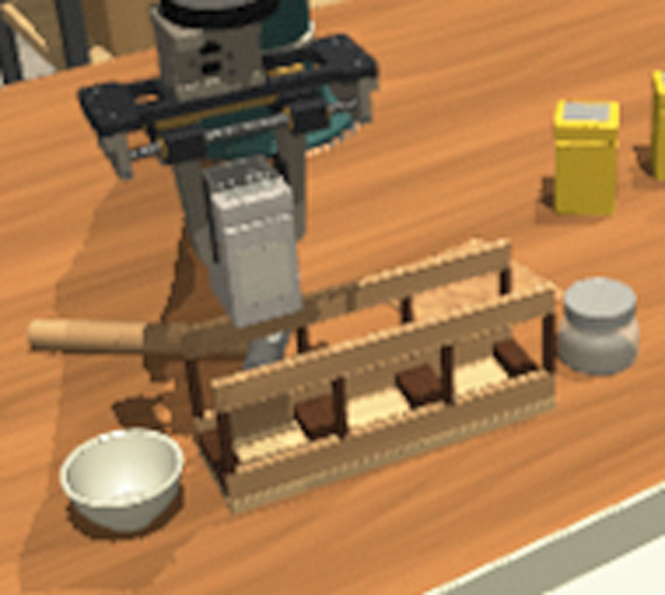

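The tin hangs upright over the end pocket, with its lower front corners at (237,326) and (302,306) in the crop. The bowl and jar are undisturbed.

Run:
```python
from h import *
import pickle
s=pickle.load(open('scene1.pkl','rb'))
f=lambda p:np.array(p)/3.5-.35+[110,110]
b=ray(s,f([(237,326),(302,306)]),148.4);print('tin +x bottom corners',b.round(1).tolist())
a=np.radians(-6.6);X=np.array([np.cos(a),np.sin(a)]);Y=np.array([-X[1],X[0]])
d=b[1]-b[0];print(np.linalg.norm(d),np.degrees(np.arctan2(d[1],d[0])),'centre',b.mean(0)-30*X)
# rib inner edges / floor corners (z=10): +x,-y post base etc
r=ray(s,f([(216,386),(556,289)]),116);print('rail',r.round(1).tolist())
```

```text
tin +x bottom corners [[580.7, -284.8], [584.0, -235.5]]
49.39036138051275 86.20548781955088 centre [ 552.56674194 -256.66857881]
rail [[594.8, -311.3], [628.2, -44.9]]
```

View pics/top1.png

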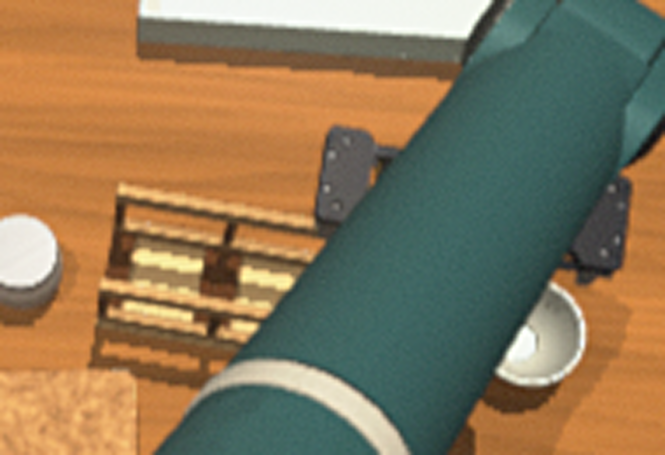

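Run:
```python
from h import *
import pickle
t=pickle.load(open('top0.pkl','rb'));a=np.radians(-6.6);X=np.array([np.cos(a),np.sin(a)]);Y=np.array([-X[1],X[0]])
im=t['pixels'].astype(np.float32)
for y0,y1 in((-120,-60),(-30,30),(60,120)):
    print(y0)
    ys=np.arange(y0,y1,2.)
    for c0,c1 in((-56,-26),(26,52)):
        out=[]
        for x in np.arange(c0,c1,2.):
            uv=np.array([proj(t,[*(np.array([569,-173])+x*X+y*Y),116]) for y in ys],np.float32)
            v=cv2.remap(im,uv[None,:,0],uv[None,:,1],cv2.INTER_LINEAR)[0].mean(0);out.append(f"{x:.0f}:{v[0]:.0f}/{v[2]:.0f}")
        print(' '.join(out))
```

```text
-120
-56:174/84 -54:172/87 -52:174/94 -50:175/95 -48:162/85 -46:126/64 -44:92/44 -42:115/54 -40:177/83 -38:218/104 -36:227/109 -34:215/107 -32:197/103 -30:171/90 -28:147/74
26:144/50 28:110/43 30:83/38 32:96/46 34:153/73 36:203/97 38:226/108 40:216/100 42:195/83 44:175/64 46:172/55 48:174/55 50:176/56
-30
-56:193/94 -54:195/100 -52:201/109 -50:202/111 -48:181/96 -46:133/68 -44:94/45 -42:120/56 -40:174/82 -38:210/98 -36:216/104 -34:212/108 -32:198/107 -30:174/95 -28:147/76
26:147/51 28:108/43 30:84/39 32:100/48 34:153/72 36:197/93 38:215/102 40:205/94 42:187/78 44:171/61 46:169/56 48:172/56 50:176/58
60
-56:197/97 -54:203/107 -52:213/119 -50:214/121 -48:185/102 -46:129/67 -44:96/45 -42:133/62 -40:187/88 -38:220/104 -36:222/107 -34:216/111 -32:198/107 -30:171/93 -28:146/76
26:144/51 28:105/43 30:86/41 32:111/53 34:165/78 36:208/99 38:221/105 40:209/95 42:190/78 44:173/60 46:168/55 48:167/55 50:167/55
```

Call:
apply_moves(fingers=[5,5,5,5,5,5,5,5], xyz=[[0,-0.2,0],[0,-0.2,1],[0,-0.2,2],[0,-0.2,2.5],[0,-0.2,2.8],[0,-0.2,3.2],[0,-0.2,3.6],[0,-0.2,3.6]], roll=[0,0,0,0,0,0,0,0])

```text
clock: 6.03
tool_pos: [560.4, -261.8, 157.7]
orientation: [0.057, 0.998, 0.0, -0.001]
force: [0.5, 0.3, -3.0]
opening: 52.1
grip_force: 30.0
```

Run:
```python
from h import *
from rig import manip
import pickle
go(manip.sense(),561,-260.4,56,83.5)
for n,b in(("scene",(140,120,260,270)),):
    c=manip.camera(n);pickle.dump(c,open(f"{n}2.pkl","wb"));im=c["pixels"][b[1]:b[3],b[0]:b[2],::-1]
    cv2.imwrite(f"pics/{n}2.png",cv2.resize(im,None,fx=4,fy=4,interpolation=cv2.INTER_CUBIC))
```

```text
shift cm [-0.05  0.15 10.17] roll -0.002 closing now 83.4 tilt [ 0.001  0.    -1.   ] pos [ 560.4 -261.8  157.7] q7 2.05 t 6.0333 F [ 0.5  0.3 -3. ] open 52.072176095185256 29.99833434820175
```

View pics/scene2.png

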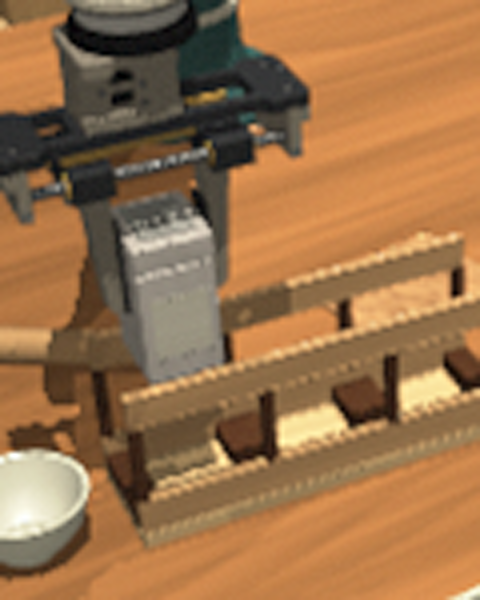

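The tin has its bottom edge inside the rails with no contact force, so I carry on down.

Call:
apply_moves(fingers=[5,5,5,5,5,5,5,5,5,5,5], xyz=[[0,0.1,1],[0,0.1,2],[0,0.1,3],[0,0.1,4.2],[0,0.1,5.4],[0,0.1,6.6],[0,0.1,7.6],[0,0.1,8.4],[0,0.1,9],[0,0.1,9.4],[0,0.1,9.6]], roll=[0,0,0,0,0,0,0,0,0,0,0])

```text
clock: 7.0
tool_pos: [560.9, -261.1, 62.0]
orientation: [0.057, 0.998, 0.0, -0.0]
force: [0.2, 0.3, -3.0]
opening: 52.0
grip_force: 30.0
```

Call:
apply_moves(fingers=[5,5,5,5,5,5,5], xyz=[[0,0,0.2],[0,0,0.3],[0,0,0.4],[0,0,0.5],[0,0,0.55],[0,0,0.6],[0,0,0.6]], roll=[0,0,0,0,0,0,0])

```text
clock: 7.58
tool_pos: [561.0, -261.0, 56.6]
orientation: [0.057, 0.998, -0.0, 0.0]
force: [0.2, -0.4, -3.7]
opening: 51.6
grip_force: 30.0
```

Call:
apply_moves(fingers=[5,5,5,5,5], xyz=[[0,0,0.1],[0,0,0.15],[0,0,0.2],[0,0,0.25],[0,0,0.25]], roll=[0,0,0,0,0])

```text
clock: 8.0
tool_pos: [561.3, -261.1, 55.8]
orientation: [0.057, 0.998, 0.0, 0.0]
force: [-4.0, 2.6, 9.6]
opening: 51.9
grip_force: 30.0
```

The floor is reached at z 55.8, as predicted, so I release and rise.

Call:
apply_moves(fingers=[5.5,6,6.6,7.2,7.2,7.2,7.2,7.2,7.2,7.2,7.2,7.2,7.2,7.2], xyz=[[0,0,-0.1],[0,0,-0.1],[0,0,-0.1],[0,0,-0.1],[0,0,-0.1],[0,0,-1],[0,0,-2],[0,0,-4],[0,0,-6],[0,0,-8],[0,0,-11],[0,0,-14],[0,0,-14],[0,0,-14]], roll=[0,0,0,0,0,0,0,0,0,0,0,0,0,0])

```text
clock: 9.17
tool_pos: [562.3, -261.7, 197.1]
orientation: [0.057, 0.998, -0.001, 0.003]
force: [-0.0, 0.8, 0.6]
opening: 72.0
grip_force: 0.0
```

Run:
```python
from h import *
from rig import manip
go(manip.sense(),496.5,327.5,190,-3.2)
```

```text
shift cm [13.29 57.78  0.6 ] roll 1.512 closing now 83.4 tilt [-0.005 -0.001 -1.   ] pos [ 562.3 -261.7  197.1] q7 2.03 t 9.1667 F [-0.   0.8  0.6] open 72.01423850208275 0.0
```

Call:
apply_moves(fingers=[7.6,7.6,7.6,7.6,7.6,7.6,7.6,7.6,7.6,7.6,7.6,7.6,7.6,7.6,7.6,7.6,7.6,7.6,7.6,7.6], xyz=[[0.5,2,0],[1.2,5,0],[2,8.5,0],[2.8,12,0],[3.6,15.5,0],[4.4,19,0],[5.2,22.5,0],[6,26,0],[6.8,29.5,0],[7.6,33,0],[8.4,36.5,0],[9.2,40,0],[10,43.5,0],[10.8,47,0],[11.6,50.5,0],[12.4,54,0],[13,56.5,0],[13.3,57.8,0],[13.3,57.8,0],[13.3,57.8,0]], roll=[0.05,0.15,0.25,0.35,0.45,0.55,0.65,0.75,0.85,0.95,1.05,1.15,1.25,1.35,1.43,1.5,1.51,1.51,1.51,1.51])

```text
clock: 10.83
tool_pos: [495.0, 327.1, 193.5]
orientation: [0.726, 0.688, -0.001, 0.0]
force: [0.2, -0.9, -0.2]
opening: 76.2
grip_force: 0.0
```

Run:
```python
from h import *
from rig import manip
import pickle
go(manip.sense(),496,327,44,-3.2)
t=manip.camera('top');pickle.dump(t,open('top2.pkl','wb'));print('thick',tin(t,(320,150,375,200),110),'bowl',tin(t,(372,165,412,206),45))
cv2.imwrite('pics/top2.png',t['pixels'][:,:,::-1])
```

```text
shift cm [ 0.02  0.11 14.95] roll 0.002 closing now -3.1 tilt [-0.002 -0.001 -1.   ] pos [495.  327.1 193.5] q7 -0.44 t 10.8333 F [ 0.2 -0.9 -0.2] open 76.192362619877 0.0
thick [(array([ 559.7, -261.4]), array([52.3, 60.9]), 'long dir', -6.1)] bowl [(array([ 552.2, -373.2]), array([87.1, 87.1]), 'long dir', -85.9)]
```

Call:
apply_moves(fingers=[7.6,7.6,7.6,7.6,7.6,7.6,7.6,5.5,5.5,5.5,5.5,5.5,5.5,5.5,5.5], xyz=[[0,0.1,2],[0,0.1,5],[0,0.1,8],[0,0.1,11],[0,0.1,13.5],[0,0.1,14.8],[0,0.1,14.8],[0,0.1,14.8],[0,0.1,14.8],[0,0.1,14.8],[0,0.1,14.8],[0,0.1,14.8],[0,0.1,14.8],[0,0.1,14.8],[0,0.1,14.8]], roll=[0,0,0,0,0,0,0,0,0,0,0,0,0,0,0], grip_force=25)

```text
clock: 12.13
tool_pos: [497.3, 328.6, 47.9]
orientation: [0.726, 0.688, 0.001, 0.0]
force: [-0.3, -2.5, 7.3]
opening: 60.3
grip_force: 25.0
```

Call:
apply_moves(fingers=[5.5,5.5,5.5,5.5,5.5,5.5,5.5,5.5,5.5], xyz=[[0,0,-1],[0,0,-3],[0,0,-6],[0,0,-9],[0,0,-12],[0,0,-14],[0,0,-15],[0,0,-15],[0,0,-15]], roll=[0,0,0,0,0,0,0,0,0])

```text
clock: 12.88
tool_pos: [495.4, 328.5, 195.8]
orientation: [0.726, 0.688, -0.0, -0.0]
force: [-0.1, 0.6, -4.3]
opening: 59.8
grip_force: 25.0
```

Run:
```python
from h import *
from rig import manip
go(manip.sense(),437.5,-9.6,195,-3.2)
```

```text
shift cm [-34.07  -3.98   0.07] roll 0.002 closing now -3.1 tilt [ 0.    -0.001 -1.   ] pos [495.4 328.5 195.8] q7 -0.44 t 12.8833 F [-0.1  0.6 -4.3] open 59.8254909421091 24.9786239862442
```

Call:
apply_moves(fingers=[5.5,5.5,5.5,5.5,5.5,5.5,5.5,5.5,5.5,5.5,5.5,5.5,5.5,5.5,5.5,5.5,5.5,5.5,5.5,5.5], xyz=[[-2,-0.2,0],[-5,-0.6,0],[-8.5,-1,0],[-12,-1.4,0],[-15.5,-1.8,0],[-19,-2.2,0],[-22.5,-2.6,0],[-26,-3,0],[-29.5,-3.4,0],[-32,-3.7,0],[-33.6,-3.9,0],[-34,-4,1],[-34,-4,3],[-34,-4,6],[-34,-4,9],[-34,-4,11],[-34,-4,12.5],[-34,-4,13.2],[-34,-4,13.6],[-34,-4,13.6]], roll=[0,0,0,0,0,0,0,0,0,0,0,0,0,0,0,0,0,0,0,0])

```text
clock: 14.55
tool_pos: [437.0, -9.2, 59.2]
orientation: [0.726, 0.688, -0.001, -0.0]
force: [-0.1, 0.4, -2.6]
opening: 60.1
grip_force: 25.0
```

Call:
apply_moves(fingers=[5.5,5.5,5.5,5.5,5.5,5.5,5.5], xyz=[[0,0,0.2],[0,0,0.4],[0,0,0.5],[0,0,0.6],[0,0,0.7],[0,0,0.75],[0,0,0.75]], roll=[0,0,0,0,0,0,0])

```text
clock: 15.13
tool_pos: [437.8, -8.9, 52.7]
orientation: [0.726, 0.688, 0.0, 0.0]
force: [-0.0, -1.0, -3.2]
opening: 59.8
grip_force: 25.0
```

Call:
apply_moves(fingers=[5.5,5.5,5.5,5.5], xyz=[[0,0,0.1],[0,0,0.15],[0,0,0.2],[0,0,0.2]], roll=[0,0,0,0])

```text
clock: 15.47
tool_pos: [437.9, -9.0, 51.8]
orientation: [0.726, 0.688, 0.001, -0.001]
force: [-5.7, -0.6, 18.4]
opening: 59.7
grip_force: 25.0
```

Call:
apply_moves(fingers=[6.2,7,7.6,7.6,7.6,7.6,7.6,7.6,7.6,7.6,7.6,7.6,7.6,7.6], xyz=[[0,0,-0.1],[0,0,-0.1],[0,0,-0.1],[0,0,-0.1],[0,0,-0.1],[0,0,-1],[0,0,-3],[0,0,-6],[0,0,-9],[0,0,-11.5],[0,0,-13],[0,0,-14],[0,0,-14],[0,0,-14]], roll=[0,0,0,0,0,0,0,0,0,0,0,0,0,0])

```text
clock: 16.63
tool_pos: [437.7, -8.7, 190.6]
orientation: [0.726, 0.688, 0.0, -0.0]
force: [-0.1, -1.3, 0.0]
opening: 75.5
grip_force: 0.0
```

Call:
apply_moves(fingers=[6.4,6.4,6.4,6.4,6.4,6.4,6.4,6.4,6.4,6.4,6.4,6.4,6.4,6.4,6.4,6.4], xyz=[[0,0,0],[0,0,0],[0,0,0],[0,0,0],[0,0,0],[0,0,0],[0,0,0],[0,0,0],[0,0,0],[0,0,0],[0,0,0],[0,0,0],[0,0,0],[0,0,0],[0,0,0],[0,0,0]], roll=[-0.1,-0.22,-0.34,-0.46,-0.58,-0.7,-0.82,-0.94,-1.06,-1.18,-1.3,-1.4,-1.48,-1.55,-1.57,-1.57])

```text
clock: 17.97
tool_pos: [437.0, -9.2, 189.5]
orientation: [0.028, 1.0, -0.0, -0.001]
force: [0.1, -0.5, -0.2]
opening: 64.1
grip_force: 0.0
```

Run:
```python
from h import *
from rig import manip
import pickle
go(manip.sense(),437.5,-9,50,86.9)
b=(200,120,340,250)
c=manip.camera('scene');im=c['pixels'][b[1]:b[3],b[0]:b[2],::-1];cv2.imwrite('pics/s3.png',cv2.resize(im,None,fx=4.5,fy=4.5,interpolation=cv2.INTER_CUBIC))
t=manip.camera('top');print('thin',tin(t,(225,180,290,250),104));pickle.dump((c,t),open('p3.pkl','wb'))
```

```text
shift cm [-0.08  0.04 13.95] roll -0.002 closing now 86.8 tilt [ 0.002 -0.001 -1.   ] pos [437.   -9.2 189.5] q7 1.58 t 17.9667 F [ 0.1 -0.5 -0.2] open 64.08209018067849 0.0
thin []
```

Call:
apply_moves(fingers=[6.4,6.4,6.4,6.4,6.4,6.4,6.4,2.8,2.8,2.8,2.8,2.8,2.8,2.8,2.8,2.8], xyz=[[0,0,2],[0,0,5],[0,0,8],[0,0,11],[0,0,13],[0,0,14],[0,0,14],[0,0,14],[0,0,14],[0,0,14],[0,0,14],[0,0,14],[0,0,14],[0,0,14],[0,0,14],[0,0,14]], roll=[0,0,0,0,0,0,0,0,0,0,0,0,0,0,0,0], grip_force=25)

```text
clock: 19.4
tool_pos: [438.6, -8.8, 51.6]
orientation: [0.027, 1.0, 0.0, 0.001]
force: [-1.3, 0.2, 8.1]
opening: 35.9
grip_force: 25.0
```

Call:
apply_moves(fingers=[2.8,2.8,2.8,2.8,2.8,2.8,2.8,2.8,2.8], xyz=[[0,0,-1],[0,0,-3],[0,0,-6],[0,0,-9],[0,0,-12],[0,0,-14],[0,0,-15],[0,0,-15],[0,0,-15]], roll=[0,0,0,0,0,0,0,0,0])

```text
clock: 20.15
tool_pos: [437.2, -8.7, 200.3]
orientation: [0.027, 1.0, 0.0, -0.0]
force: [0.1, 0.0, -4.3]
opening: 35.9
grip_force: 25.0
```

Run:
```python
from h import *
from rig import manip
go(manip.sense(),570.2,-173,195,83.5)
```

```text
shift cm [-14.17 -15.68   0.51] roll 0.059 closing now 86.9 tilt [ 0.     0.001 -1.   ] pos [437.2  -8.7 200.3] q7 1.57 t 20.15 F [ 0.1  0.  -4.3] open 35.85533692264754 24.990863800048828
```

Call:
apply_moves(fingers=[2.8,2.8,2.8,2.8,2.8,2.8,2.8,2.8,2.8,2.8,2.8,2.8,2.8], xyz=[[-1,-1.1,0],[-3,-3.3,0],[-5,-5.5,0],[-7,-7.7,0],[-9,-9.9,0],[-11,-12.1,0],[-12.7,-14,0],[-13.7,-15.2,0],[-14.2,-15.7,0],[-14.2,-15.7,0],[-14.2,-15.7,0],[-14.2,-15.7,0],[-14.2,-15.7,0]], roll=[0,0.01,0.02,0.03,0.04,0.05,0.059,0.059,0.059,0.059,0.059,0.059,0.059])

```text
clock: 21.23
tool_pos: [570.4, -172.1, 200.3]
orientation: [0.056, 0.998, 0.001, -0.0]
force: [0.6, 0.6, -3.2]
opening: 35.8
grip_force: 25.0
```

Run:
```python
from h import *
from rig import manip
go(manip.sense(),570.2,-173,165,83.5)
```

```text
shift cm [ 0.01 -0.09  3.53] roll 0.001 closing now 83.6 tilt [ 0.001  0.001 -1.   ] pos [ 570.4 -172.1  200.3] q7 1.99 t 21.2333 F [ 0.6  0.6 -3.2] open 35.770468328378136 24.990889728069305
```

Call:
apply_moves(fingers=[2.8,2.8,2.8,2.8,2.8,2.8,2.8,2.8], xyz=[[0,-0.1,0.5],[0,-0.1,1.5],[0,-0.1,2.5],[0,-0.1,3],[0,-0.1,3.4],[0,-0.1,3.8],[0,-0.1,4.2],[0,-0.1,4.2]], roll=[0,0,0,0,0,0,0,0])

```text
clock: 21.9
tool_pos: [570.5, -174.4, 157.8]
orientation: [0.057, 0.998, 0.0, -0.001]
force: [0.7, 0.1, -3.8]
opening: 36.1
grip_force: 25.0
```

Run:
```python
from h import *
from rig import manip
go(manip.sense(),570.2,-173,58,83.5)
b=(150,120,310,270)
c=manip.camera('scene');im=c['pixels'][b[1]:b[3],b[0]:b[2],::-1];cv2.imwrite('pics/s4.png',cv2.resize(im,None,fx=4,fy=4,interpolation=cv2.INTER_CUBIC)[:600])
```

```text
shift cm [0.04 0.14 9.98] roll -0.0 closing now 83.5 tilt [ 0.001 -0.    -1.   ] pos [ 570.5 -174.4  157.8] q7 2.02 t 21.9 F [ 0.7  0.1 -3.8] open 36.11192597807634 24.990890622138977
```

View pics/s4.png

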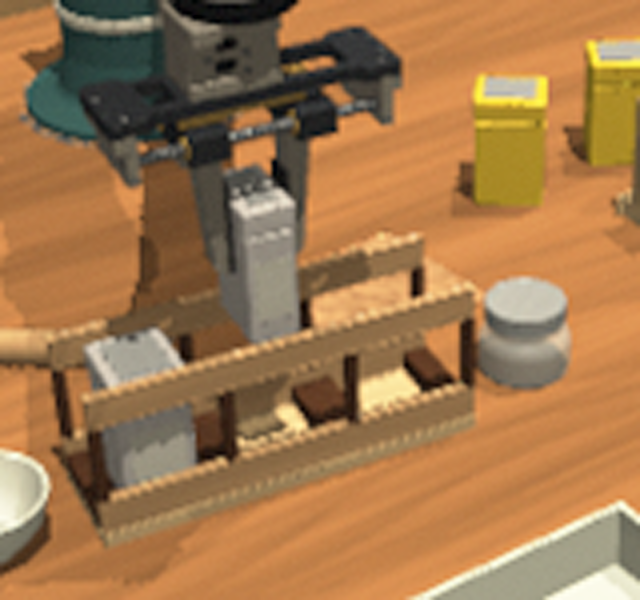

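The thick tin stands upright in the end pocket (around (145,410) in the crop). The thin tin's bottom edge, around (270,335), has entered the middle pocket between the rails, with no contact force. I lower it.

Call:
apply_moves(fingers=[2.8,2.8,2.8,2.8,2.8,2.8,2.8,2.8,2.8,2.8,2.8], xyz=[[0,0.1,1],[0,0.1,2],[0,0.1,3],[0,0.1,4.2],[0,0.1,5.4],[0,0.1,6.6],[0,0.1,7.6],[0,0.1,8.4],[0,0.1,9],[0,0.1,9.4],[0,0.1,9.5]], roll=[0,0,0,0,0,0,0,0,0,0,0])

```text
clock: 22.87
tool_pos: [570.8, -173.5, 62.9]
orientation: [0.057, 0.998, 0.0, -0.0]
force: [0.4, -0.1, -2.5]
opening: 35.9
grip_force: 25.0
```

Call:
apply_moves(fingers=[2.8,2.8,2.8,2.8,2.8,2.8], xyz=[[0,0,0.1],[0,0,0.2],[0,0,0.3],[0,0,0.4],[0,0,0.45],[0,0,0.45]], roll=[0,0,0,0,0,0])

```text
clock: 23.37
tool_pos: [571.0, -173.4, 59.1]
orientation: [0.057, 0.998, 0.0, 0.0]
force: [0.1, 0.3, -2.8]
opening: 35.8
grip_force: 25.0
```

Floor contact is expected at about z 57.6.

Call:
apply_moves(fingers=[2.8,2.8,2.8,2.8,2.8,2.8], xyz=[[0,0,0.1],[0,0,0.15],[0,0,0.2],[0,0,0.25],[0,0,0.25],[0,0,0.25]], roll=[0,0,0,0,0,0])

```text
clock: 23.87
tool_pos: [571.1, -173.6, 57.7]
orientation: [0.057, 0.998, 0.0, 0.0]
force: [-3.1, 0.8, 7.4]
opening: 36.1
grip_force: 25.0
```

Call:
apply_moves(fingers=[4,4.5,5,5.4,5.4,5.4,5.4,5.4,5.4,5.4,5.4,5.4,5.4,5.4], xyz=[[0,0,-0.1],[0,0,-0.1],[0,0,-0.1],[0,0,-0.1],[0,0,-0.1],[0,0,-1],[0,0,-2],[0,0,-4],[0,0,-6],[0,0,-8],[0,0,-11],[0,0,-14],[0,0,-16],[0,0,-16]], roll=[0,0,0,0,0,0,0,0,0,0,0,0,0,0])

```text
clock: 25.03
tool_pos: [573.5, -174.9, 222.4]
orientation: [0.057, 0.998, -0.0, 0.005]
force: [0.0, 0.1, 0.4]
opening: 54.2
grip_force: 0.0
```

Call:
apply_moves(fingers=[5.4,5.4,5.4,5.4,5.4,5.4,5.4,5.4,5.4,5.4,5.4,5.4], xyz=[[1,2,0],[2,5,0],[3,8,0],[4,11,0],[5,14,0],[6,17,0],[7,20,0],[8,23,0],[9,26,0],[9,28,0],[9,28,0],[9,28,0]], roll=[0,0,0,0,0,0,0,0,0,0,0,0])

```text
clock: 26.03
tool_pos: [513.0, 115.6, 216.5]
orientation: [0.056, 0.998, -0.0, -0.0]
force: [0.4, -0.7, -0.1]
opening: 53.9
grip_force: 0.0
```

Run:
```python
from h import *
from rig import manip
t=manip.camera('top')
cv2.imwrite('pics/top5.png',cv2.resize(t['pixels'][120:240,220:415,::-1],None,fx=4,fy=4,interpolation=cv2.INTER_CUBIC))
print(tin(t,(285,150,375,200),110),'bowl',tin(t,(372,165,412,206),45));s=manip.sense();print(s['clock'],s['tool_pos'])
```

```text
[(array([ 569.3, -173.9]), array([36.8, 61.6]), 'long dir', -5.6), (array([ 559.5, -261.3]), array([52.8, 61.6]), 'long dir', -5.9)] bowl [(array([ 552. , -373.6]), array([87.3, 88.1]), 'long dir', -32.9)]
26.0833 [513.22678298 114.1882923  216.58739644]
```

View pics/top5.png

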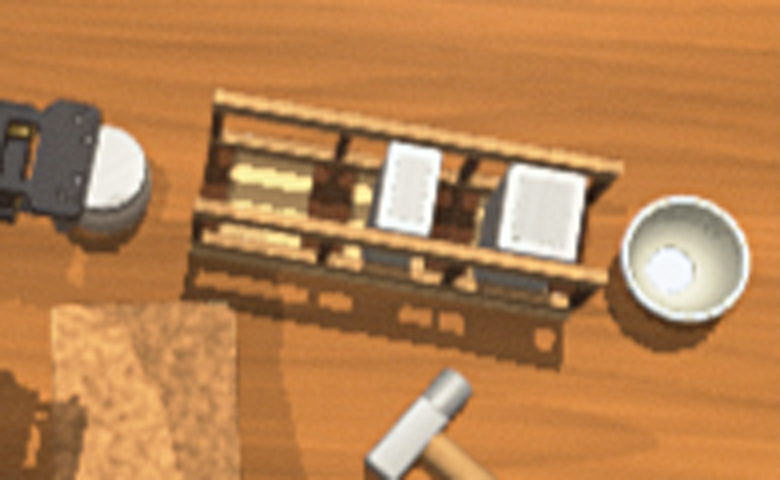

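Both tins stand upright in their pockets, the thin one at (407,190) and the thick one at (543,213). The bowl and jar haven't moved.

```bash
python3 -c "
from rig import manip
print(manip.close_job())"
```

```text
the job is handed in; nothing more can be done
None
```

The thick tin is in pocket one beside the bowl and the thin tin is in the middle pocket, placed in that order; both are upright on the floor, the bowl and jar are unmoved, and the job was handed in at about 26 s.

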